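Fetch a shelf strut out of its narrow-mouthed box

TASK

Fetch the long steel strut out of its box: first clear the flat bracket that lies across the mouth, laying it flat in the long compartment of the hardware tray and letting go. The mouth is shorter than the strut, so tilt the strut and bring it out one end first, and finish while holding it in the gripper, still and touching nothing else, all of it at least 10 cm above the top of the box. Leave the carton, the extinguisher and the two rubber feet where they are.

Things in the scene. Friction and masses are not known exactly. Their poses are not given: they have to be found in the camera images.
- strut_box: Plywood box fixed to the counter, 382 mm long (its x axis) x 172 wide (y) x 69 high, on either side of the tray, yaw up to 0.3 rad. Origin: centre of its underside, z up. Floor 4 mm thick, walls 6 mm (inside 370 x 160 mm). A fixed deck 4 mm thick, flush with the top and bearing a paper label, covers 85 mm of the inside at each end; below it are 61 mm of clear height over the floor.
- box_mouth (a point): Centre of the box's open mouth between the two end decks, at the top (69 mm above the counter); axes are the box's. The mouth is 200 mm along x and 160 mm along y.
- strut: Bare steel shelf strut, a straight bar 270 mm long (its x axis) x 22 wide (y) x 20 high (z), about 0.18 kg with dark slots along its top. Origin: centre of its underside; its centre of mass is at mid-length. It lies flat on the floor of the box nearly along the box's x axis, with both ends hidden under the decks. Loose.
- strut_end_a (a point): Centre of the strut's end face at its own x = -135 mm.
- strut_end_b (a point): Centre of the strut's end face at its own x = +135 mm.
- bracket: Aluminium flat bar with four dark holes, 200 mm long (its x axis) x 30 wide (y) x 8 thick (z), about 0.13 kg. Origin: centre of its underside. It starts lying loose across the box's mouth on the two long walls, underside 69 mm above the counter.
- tray: White plastic hardware tray fixed to the counter, 230 mm long (its x axis) x 166 wide (y) x 18 high, floor 4 mm thick, walls 6 mm. Origin: centre of its underside. One long compartment (inside 218 x 84 mm) runs along its x axis on its -y side; two short ones (106 x 64 mm each) on its +y side each hold a rubber foot. Yaw up to 0.6 rad.
- tray_long (a point): Centre of the floor of the tray's long compartment, 4 mm above the counter; its axes are the tray's.
- carton: Small cardboard carton 75 x 105 x 55 mm standing on the counter at the right of the work; origin at the centre of its underside. Leave alone.
- extinguisher: Small red fire extinguisher, 90 mm in diameter, 270 mm tall, standing at the left of the work; origin at the centre of its underside. Leave alone.
- foot_a: Black rubber post foot, 38 mm in diameter, 22 mm high, in the short compartment at the tray's -x end; origin at the centre of its underside. Leave alone.
- foot_b: The same rubber foot, in the short compartment at the tray's +x end. Leave alone.

How it is judged:
By the outcome, as a careful person would: the job done as asked, in the order asked, and still so for the second after the job is handed in, while the arm keeps its last pose, push and grip.
It also fails if it takes over 58 s, if anything falls off the work surface, if the arm or the gripper's body presses on something with over 40 N, if the wrist force passes 120 N, or if a joint passes its speed limit or range.

ROBOT

A 6-joint arm with a two-finger parallel gripper is mounted at the origin on the work surface. World frame = base frame: x ahead of the robot, y to its left, z up, the work surface at z = 0. Lengths are in mm, angles in rad, forces in N, time in s.
With the tool pointing down it reaches from about 200 to 875 mm from the base axis. Payload 3.4 kg.
Tool frame: the origin (TCP) lies at the very end of the fingers, on their centre line; the grasp point (between the pads) lies manip.grip_point_offset behind it (manip.grip_point_offset is the distance from the TCP to the grasp point, in mm); z points along the fingers, y is the direction in which the jaws open and shut (so a half turn about z gives the same grasp; the last joint's range is limited). The gripper opens to 94 mm and grips with 3 to 60 N. Pads are 16 mm wide; open, the fingers measure 119 mm over their backs; the gripper's body (75 mm by 177 mm) begins 78 mm behind the grasp point.
Start: joints at [1.072, 0.276, 1.505, -0, 1.361, -0.121], TCP at [212.124, 534.48, 205.493] pointing down, gripper open.
Joint ranges: [-2.89, 2.89], [-0.75, 2.08], [0.22, 2.7], [-1.18, 4.32], [0.11, 2.71], [-2.7, 2.7]. Speed limits (rad/s): [2.57, 2.57, 3.14, 3.14, 3.14, 3.14].

INTERFACE

Orientations are given as a rotation vector (axis times angle).
In Python, from rig import manip gives the robot as it stands.
- The arm moves only by the tool send_rows, never from a script. Its argument "motion" is one flat list of numbers, 6 for each row, row after row: the shift along the tool's x, y, z in mm, then the turn, a rotation vector about the tool's x, y, z in degrees. A call has 1 to 20 rows; each row shifts and turns the commanded pose from where the row before left it, along the tool's axes as they then stand; what a row does not reach is not made up. A row lasts 1/12 s, in which the tool goes at most 41.7 mm and 7.16 degrees, less where a joint would pass 70% of its speed; a pose out of reach is approached as far as the arm can. A call is refused whole if a number of a shift passes 41.7 or a number of a turn 7.16, either way. A call with a gripper value outside its range is refused whole. "gripper" is the closure in counts, from 0 (fully open) to 255 (shut), set as the call begins (left out, the last holds). The fingers move at their own pace and stop on an object; "force" is the grip in N (left out, the last holds). Time passes only in rows, so rows that do not move let the fingers close. It gives the time, the measured TCP pose, the force and the opening at its end, in the units of the state.
- manip.get_obs(): the state, without advancing time (a new reading comes with each control period).
- manip.snapshot(name): name is "scene" or "side" or "wrist"; returns a dict with "pixels" (400x640x3 uint8, red, green, blue), "fx", "fy", "cx", "cy" (pixels), "eye" and "orientation" of the camera in the world. Camera axes: x right, y up, looking along -z (the intrinsics and any distortion apply to the point x, -y, -z); pixel columns grow to the right and rows downward; lengths in mm; the calibration is good to about 2 mm. The wrist camera is an equidistant fisheye: a pixel r from the principal point sees the ray r / f radians off the axis. A picture is of the moment at which its call begins. There is no depth.
- manip.job_done(): hands the job in, once; it reports no verdict.
Trained networks look in the newest picture that a camera, given by its name, has taken for a name from the list of things; names that differ only in an ending like _2 or _b are one class to them, and where a whole thing is asked for, a point or a joint stands for the part that bears it (a point fixed in the world has none). Each returns a list of dicts, best first, with "p" (0 to 1); they miss things now and then, are a little off and sometimes report something else, mostly with a low value. They report only what shows in the picture. A call takes as long as a camera call.
- manip.find_in(query, camera): "pixel" ([row, column] in pixels, amid what is visible of it).
The state is a dict: "t": time; "joints": joint angles; "qvel": joint speeds; "tau": joint torques, N m; "tool_pos": TCP position; "tool_rot": TCP orientation; "force": force on the tool from outside, world axes, zero at the start; "torque": the same for the moment, N m; "opening": finger opening in mm.
Only numpy, scipy, OpenCV 4.12 (cv2) and the standard library are available. Lean on these libraries where they do the work, as an engineer would, in place of code of your own. Each camera call takes 0.05 s, during which the arm holds its last target.

## Working session

There is one attempt and no reset: what is moved stays moved. The work goes in short steps, Python scripts to look and compute and a tool call to move; the robot and the scene stay as the last step left them, time stands still between calls to the robot, and variables do not carry over. Pictures are saved under pics/ and viewed, and the job is handed in when it is done.

Besides the shell and the picture viewer there is one more tool, called after "Call:" as name(argument=value, ...) on one line, values as JSON. send_rows: Moves the arm, as the interface text tells. Its arguments: {"type":"object","properties":{"motion":{"type":"array"},"gripper":{"type":"number"},"force":{"type":"number"}},"required":["motion"]}

```bash
mkdir -p pics; ls; python3 - <<'E'
from rig import manip
import cv2,json
print(manip.grip_point_offset)
o=manip.get_obs();print(o)
for n in ["scene","side","wrist"]:
    s=manip.snapshot(n); cv2.imwrite(f"pics/{n}0.png",s["pixels"][:,:,::-1])
    print(n,{k:v for k,v in s.items() if k!="pixels"})
E
```

```text
pics
18.8
{'t': 0.0, 'joints': array([ 1.07201252e+00,  2.76595026e-01,  1.50608727e+00, -2.40875987e-06,
        1.36068571e+00, -1.20971991e-01]), 'qvel': array([-0.0001242 ,  0.00053897, -0.00071034,  0.00048832, -0.0001098 ,
       -0.00028168]), 'tau': array([ 7.23632129e-04, -4.04600644e+01, -2.37229568e+01,  7.03354552e-02,
        3.44438769e-02, -1.25401552e-04]), 'tool_pos': array([211.83816738, 533.96830037, 204.622995  ]), 'tool_rot': array([-5.89839797e-01, -3.08517409e+00,  2.65655992e-03]), 'force': array([-0.13140054, -0.2682101 ,  0.16314114]), 'torque': array([-0.03254986, -0.00224208, -0.04058174]), 'opening': 94.34174672512852}
scene {'fx': 420.3867541467551, 'fy': 420.3867541467551, 'cx': 318.2056073936341, 'cy': 209.26569703743579, 'eye': array([1020.01513454, -642.55231521, 1019.38549689]), 'orientation': array([0.66574252, 0.20948767, 0.57908463])}
side {'fx': 462.62873261372977, 'fy': 462.62873261372977, 'cx': 321.48143894842303, 'cy': 196.58857074062618, 'eye': array([  -28.67020877, -1003.67499522,   780.48381981]), 'orientation': array([ 0.9959681 , -0.28418662, -0.48614639])}
wrist {'fx': 309.70691628693146, 'fy': 309.70691628693146, 'cx': 324.4038953884986, 'cy': 195.82846716233234, 'eye': array([150.72541916, 558.77252746, 384.23115511]), 'orientation': array([-0.20100044, -0.13577299,  1.18842588])}
```

View pics/scene0.png

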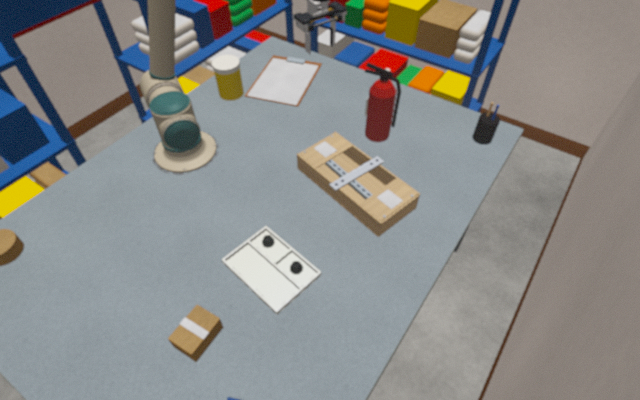

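View pics/side0.png

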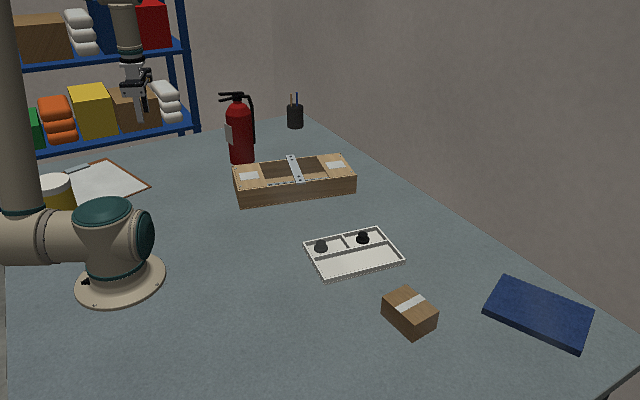

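View pics/wrist0.png

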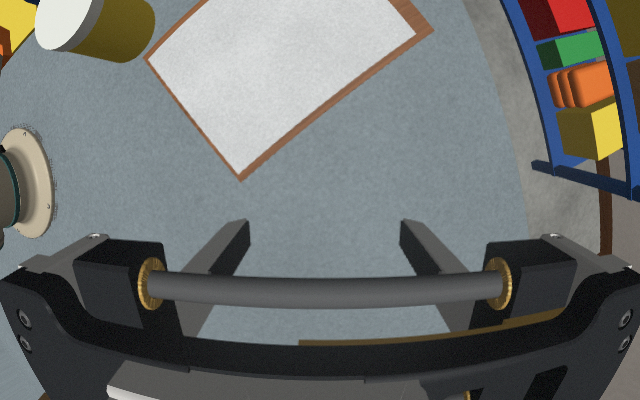

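The scene view shows the box around (357,182) with the bracket across it. The tray is near (272,267), the carton at (196,332) and the extinguisher at (380,105). The wrist view faces away from the work, so I'll zoom in on the other two.

```bash
python3 - <<'E'
import cv2
def crop(f,x,y,w,h,o,k=6):
    im=cv2.imread(f)[y:y+h,x:x+w]
    im=cv2.resize(im,None,fx=k,fy=k,interpolation=cv2.INTER_CUBIC)
    for i in range(0,w,10): cv2.putText(im,str(x+i),(i*k,10),0,.35,(0,0,255),1); cv2.line(im,(i*k,12),(i*k,18),(0,0,255),1)
    for j in range(0,h,10): cv2.putText(im,str(y+j),(0,j*k+4),0,.35,(0,0,255),1)
    cv2.imwrite(o,im)
crop("pics/scene0.png",290,128,132,100,"pics/c1.png")
crop("pics/side0.png",228,148,132,62,"pics/c2.png")
crop("pics/scene0.png",218,222,108,90,"pics/c3.png")
crop("pics/side0.png",298,222,112,62,"pics/c4.png")
E
```

```text
(no output)
```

View pics/c1.png

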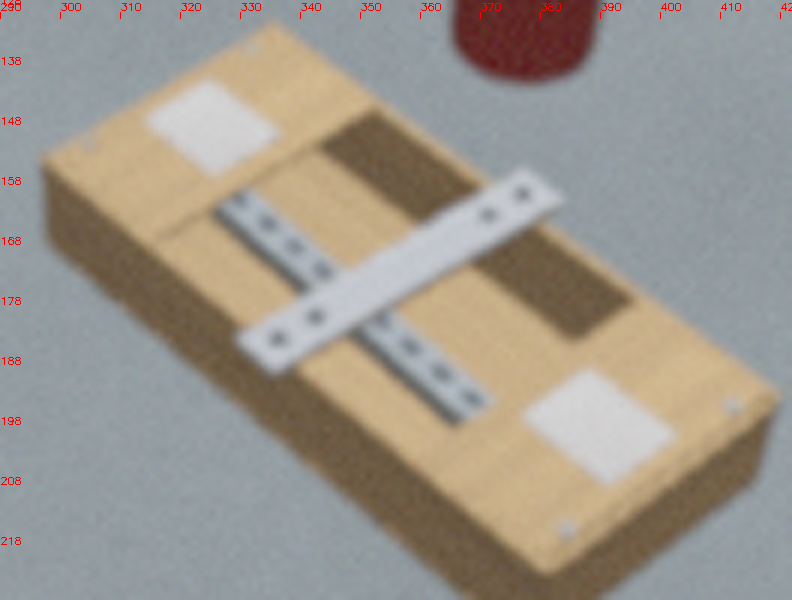

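View pics/c2.png

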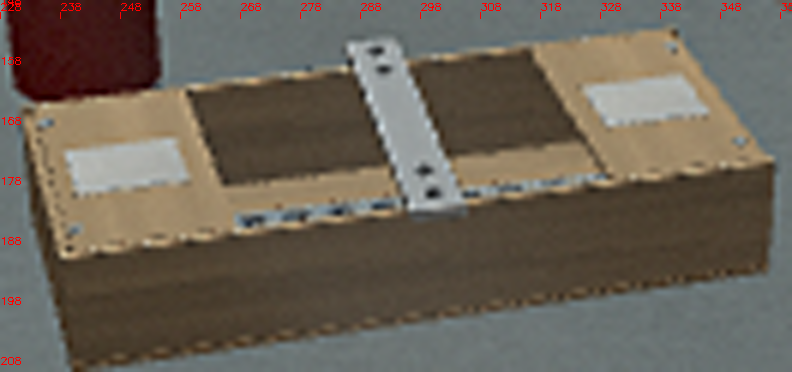

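View pics/c3.png

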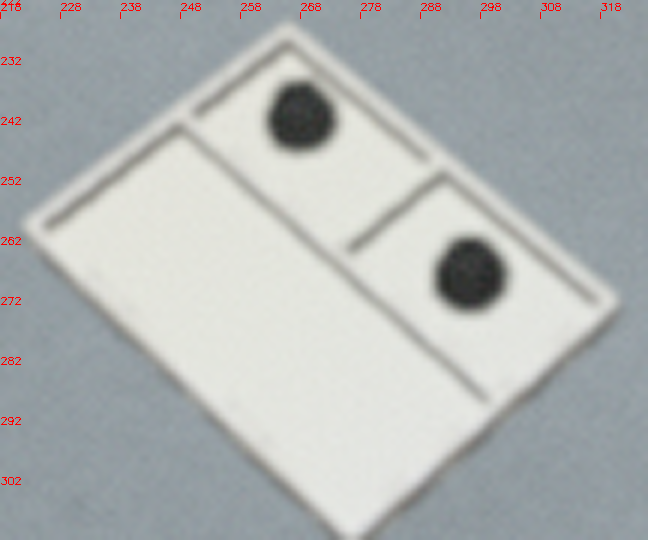

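View pics/c4.png

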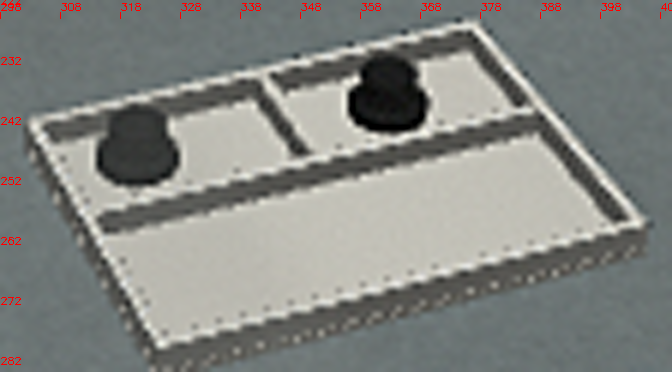

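The zoomed views show sharp corners for the box, bracket and tray in both cameras. Next I'll fit their poses jointly.

```bash
cat > h.py <<'E'
import numpy as np, cv2, pickle
from scipy.spatial.transform import Rotation as R
from scipy.optimize import least_squares
SC=dict(f=420.3867541467551,cx=318.2056073936341,cy=209.26569703743579,eye=np.array([1020.01513454,-642.55231521,1019.38549689]),R=R.from_rotvec([0.66574252,0.20948767,0.57908463]))
SI=dict(f=462.62873261372977,cx=321.48143894842303,cy=196.58857074062618,eye=np.array([-28.67020877,-1003.67499522,780.48381981]),R=R.from_rotvec([0.9959681,-0.28418662,-0.48614639]))
def proj(c,P):
    q=c["R"].inv().apply(np.atleast_2d(P)-c["eye"]); return np.c_[c["cx"]+c["f"]*q[:,0]/-q[:,2], c["cy"]+c["f"]*q[:,1]/q[:,2]]
def ray(c,uv,z):
    uv=np.atleast_2d(uv); d=np.c_[(uv[:,0]-c["cx"])/c["f"],-(uv[:,1]-c["cy"])/c["f"],-np.ones(len(uv))]
    w=c["R"].apply(d); return c["eye"]+w*((z-c["eye"][2])/w[:,2])[:,None]
def rect(p,L,W,z):
    c,s=np.cos(p[2]),np.sin(p[2]); a=np.array([[-1,-1],[-1,1],[1,1],[1,-1]])*[L/2,W/2]
    return np.c_[p[0]+c*a[:,0]-s*a[:,1],p[1]+s*a[:,0]+c*a[:,1],np.full(4,z)]
def fit(L,W,z,sc,si,p0):
    f=lambda p:np.r_[(proj(SC,rect(p,L,W,z))-sc).ravel(),(proj(SI,rect(p,L,W,z))-si).ravel()]
    r=least_squares(f,p0,x_scale=[100,100,.3]); return r.x,r.fun
E
python3 - <<'E'
from h import *
np.set_printoptions(precision=2,suppress=True)
b=fit(382,172,69,[(297,154.3),(335.3,131.7),(419.7,194.7),(381.2,224.2)],[(238.7,190.5),(232,165.8),(340.5,153.3),(357,174.7)],[450,200,.1])
print("box",b)
t=fit(230,166,18,[(221.7,259),(266,225.7),(321.7,271.7),(276.7,312)],[(324.3,279.5),(302.7,242.3),(376.7,225.3),(406,259.5)],[500,-150,.1])
print("tray",t)
br=fit(200,30,77,[(335.8,190.8),(329,184.7),(377.7,155.7),(384.3,161)],[(305.5,182.2),(296.3,182.7),(285.5,155),(294.7,154.7)],[450,200,1.6])
print("bracket",br)
s=np.array([(238,200),(268,222),(293,246),(322,271),(381,318),(411,346),(442,373),(472,398)])/6+[290,128]
P=ray(SC,s,24);print(P)
p=b[0];c,q=np.cos(p[2]),np.sin(p[2]);D=P[:,:2]-p[:2];print("boxframe",np.c_[D@[c,q],D@[-q,c]])
E
```

```text
box (array([587.51, 186.88,  -0.26]), array([-0.95, -0.59, -0.41, -0.45,  0.33, -0.68, -0.93, -0.54,  0.35,
       -0.12,  0.11, -0.81,  0.84, -1.45,  1.18, -0.29]))
tray (array([ 555.51, -207.45,   -0.17]), array([-0.74, -0.14, -0.51, -0.6 , -0.89, -0.19, -0.76, -0.3 ,  0.55,
       -0.35, -0.23, -1.28,  0.84, -1.1 ,  0.77, -1.3 ]))
bracket (array([593.05, 185.63,   1.26]), array([-0.67, -1.23, -0.09, -0.89, -0.57,  0.25, -0.77,  0.06,  1.01,
       -0.75,  0.66, -0.22,  0.64, -0.59,  0.03, -1.1 ]))
[[466.7  223.88  24.  ]
 [490.25 218.75  24.  ]
 [511.99 210.82  24.  ]
 [535.58 203.62  24.  ]
 [580.82 191.8   24.  ]
 [604.81 183.38  24.  ]
 [628.42 176.03  24.  ]
 [650.46 169.73  24.  ]]
boxframe [[-126.23    5.23]
 [-102.15    6.23]
 [ -79.12    4.05]
 [ -54.47    3.06]
 [  -7.71    3.07]
 [  17.63    0.99]
 [  42.33   -0.15]
 [  65.24   -0.67]]
```

```bash
cat >> h.py <<'E'
def psi_rot(psi):
    y=np.array([np.cos(psi),np.sin(psi),0]); z=np.array([0,0,-1.]); return R.from_matrix(np.c_[np.cross(y,z),y,z])
def delta(p0,R0,p1,R1):
    "total shift in tool frame at start, total rotvec in deg (tool frame)"
    return R0.inv().apply(np.array(p1)-p0), np.degrees((R0.inv()*R1).as_rotvec())
E
python3 - <<'E'
from h import *
np.set_printoptions(precision=2,suppress=True)
print("ext base", ray(SC,[(367,133),(378,142),(390,135)],0), ray(SI,[(231,163),(241,165),(254,162)],0))
for z in(270,): print("ext top",ray(SC,[(382,72)],z),ray(SI,[(235,97)],z))
from rig import manip
print(manip.find_in("extinguisher","scene")[:2],manip.find_in("strut","scene")[:2])
E
```

```text
ext base [[484.2  446.92   0.  ]
 [542.02 426.65   0.  ]
 [559.41 485.02   0.  ]] [[470.75 463.53   0.  ]
 [496.36 430.47   0.  ]
 [547.07 429.01   0.  ]]
ext top [[516.79 437.87 270.  ]] [[483.37 393.14 270.  ]]
[{'pixel': [106.3, 380.2], 'p': 0.61}] [{'pixel': [182.6, 350.9], 'p': 0.87}]
```

```bash
cat >> h.py <<'E'
from scipy.spatial.transform import Slerp
def plan(p0,R0,p1,R1,n,dec=1):
    "rows from pose0 to pose1, n rows, eased; printed flat; returns reached pose"
    s=np.linspace(0,1,n+1)
    if n>=6: s=np.interp(np.arange(n+1),np.r_[0,1,2,n-2,n-1,n],np.cumsum(np.r_[0,.4,.8,n-4,.8,.4]))/(n-4+2.4)
    sl=Slerp([0,1],R.concatenate([R0,R1])); p,r=np.array(p0,float),R0; out=[]
    for i in range(1,n+1):
        pt=np.array(p0)+(np.array(p1)-p0)*s[i]; rt=sl(s[i])
        d=np.round(r.inv().apply(pt-p),dec)+0.; w=np.round(np.degrees((r.inv()*rt).as_rotvec()),dec)+0.
        out+=list(d)+list(w); p=p+r.apply(d); r=r*R.from_rotvec(np.radians(w))
    assert np.abs(np.array(out).reshape(-1,6)[:,3:]).max()<=7.16 and np.abs(np.array(out).reshape(-1,6)[:,:3]).max()<=41.7,np.array(out).reshape(-1,6)
    print(str(out).replace(" ","").replace("np.float64(","").replace(")","").replace(".0,",",")); return p,r
E
python3 - <<'E'
from h import *
from rig import manip
o=manip.get_obs();p,r=o["tool_pos"],R.from_rotvec(o["tool_rot"])
p,r=plan(p,r,[340,330,230],psi_rot(0.4),12)
p,r=plan(p,r,[575,190,200],psi_rot(-.31),12)
print(p,r.as_matrix())
E
```

```text
[-7.5,-5.5,-1,0,0,1.7,-15.2,-10.5,-1.9,0,0,3.5,-19.9,-12,-2.3,0,0,4.4,-20.7,-10.4,-2.4,0,0,4.4,-21.4,-8.8,-2.4,0,0,4.3,-22.1,-7.1,-2.4,0,0,4.4,-22.5,-5.5,-2.4,0,0,4.4,-22.9,-3.7,-2.4,0,0,4.4,-23.1,-1.9,-2.4,0,0,4.3,-23.2,-0.2,-2.3,0,0,4.4,-18.5,1.3,-1.9,0,0,3.5,-9.1,1.2,-1,0,0,1.7]
[-8.5,6.2,1.2,0,0,1.6,-16.6,12.9,2.3,0,0,3.1,-19.9,17.3,2.8,0,0,3.9,-18.6,18.5,2.9,0,0,3.9,-17.3,19.8,2.9,0,0,3.9,-16,20.9,2.9,0,0,4,-14.5,22,2.9,0,0,3.9,-12.9,22.9,2.9,0,0,3.9,-11.3,23.7,2.9,0,0,3.9,-9.7,24.5,2.9,0,0,3.9,-6.5,20,2.3,0,0,3.1,-2.6,10.2,1.1,0,0,1.6]
[575.00965568 190.00867839 200.01793007] [[ 3.04838417e-01  9.52404035e-01 -3.05872572e-04]
 [ 9.52403810e-01 -3.04838557e-01 -6.61040714e-04]
 [-7.22819597e-04 -8.98035988e-05 -9.99999735e-01]]
```

Call:
send_rows(motion=[-7.5,-5.5,-1,0,0,1.7,-15.2,-10.5,-1.9,0,0,3.5,-20,-12,-2.3,0,0,4.4,-20.7,-10.4,-2.4,0,0,4.4,-21.4,-8.8,-2.4,0,0,4.3,-22,-7,-2.4,0,0,4.4,-22.5,-5.5,-2.4,0,0,4.4,-23,-3.7,-2.4,0,0,4.4,-23,-2,-2.4,0,0,4.3,-23.2,0,-2.3,0,0,4.4,-18.5,1.3,-2,0,0,3.5,-9,1.2,-1,0,0,1.7])

```text
t: 1.25
tool_pos: [341.3, 328.3, 230.8]
tool_rot: [1.741, 2.613, -0.0]
force: [-0.3, -0.5, -0.1]
opening: 94.1
```

Call:
send_rows(motion=[-8.5,6.2,1.2,0,0,1.6,-16.6,13,2.3,0,0,3,-20,17.3,2.8,0,0,4,-18.6,18.5,2.9,0,0,4,-17.3,20,2.9,0,0,4,-16,21,2.9,0,0,4,-14.5,22,2.9,0,0,4,-13,23,2.9,0,0,4,-11.3,23.7,2.9,0,0,4,-9.7,24.5,2.9,0,0,4,-6.5,20,2.3,0,0,3,-2.6,10,1.1,0,0,1.6])

```text
t: 2.25
tool_pos: [577.3, 188.3, 199.2]
tool_rot: [2.549, 1.836, -0.0]
force: [-0.0, 0.1, -0.3]
opening: 94.0
```

```bash
python3 - <<'E'
from rig import manip
import cv2,pickle
o=manip.get_obs();print(o["t"],o["tool_pos"],o["tool_rot"],o["joints"])
s=manip.snapshot("wrist"); cv2.imwrite("pics/w1.png",s["pixels"][:,:,::-1]); pickle.dump((s,o),open("w1.pkl","wb"))
print(s["eye"])
E
```

```text
2.25 [577.29984605 188.33167431 199.20487622] [ 2.54852949e+00  1.83639678e+00 -3.69836177e-04] [ 2.01079043e-01  3.27904155e-01  1.44427431e+00 -4.31747430e-04
  1.36948188e+00  5.23163535e-01]
[597.34759641 250.75317569 378.66686668]
```

View pics/w1.png

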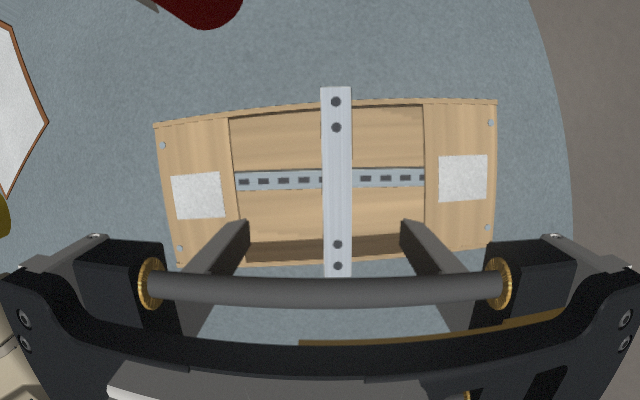

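The wrist view shows the box from above, with labels at (197,195) and (463,178). The bracket is at column 336, and the strut's slots run along row 180. I'll refine the poses from this.

```bash
python3 - <<'E'
import cv2
im=cv2.imread("pics/w1.png")[80:280,140:510]
k=2.1
im=cv2.resize(im,(777,420),interpolation=cv2.INTER_CUBIC)
for u in range(140,510,20): cv2.putText(im,str(u),(int((u-140)*k)-8,8),0,.3,(0,0,255),1)
for v in range(80,280,20): cv2.putText(im,str(v),(0,int((v-80)*k)+3),0,.3,(0,0,255),1)
cv2.imwrite("pics/w1c.png",im)
E
```

```text
(no output)
```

View pics/w1c.png

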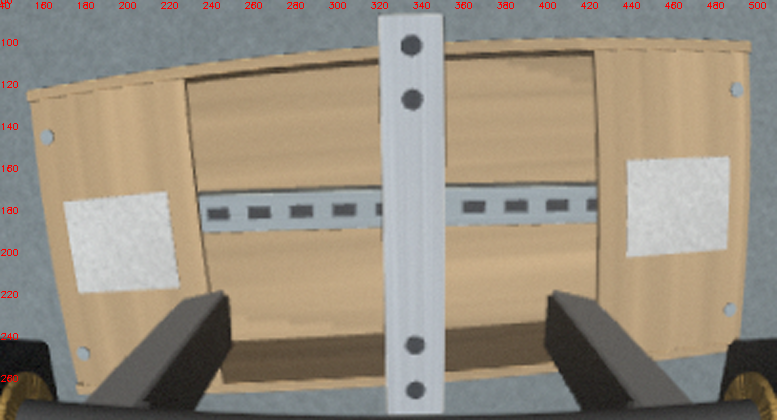

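```bash
cat >> h.py <<'E'
def wray(s,uv,z):
    uv=np.atleast_2d(np.array(uv,float)); q=np.c_[(uv[:,0]-s["cx"])/s["fx"],(uv[:,1]-s["cy"])/s["fy"]]; th=np.linalg.norm(q,axis=1)
    d=np.c_[np.sin(th)*q[:,0]/th,-np.sin(th)*q[:,1]/th,-np.cos(th)]
    w=R.from_rotvec(s["orientation"]).apply(d); return s["eye"]+w*((z-s["eye"][2])/w[:,2])[:,None]
def toframe(P,p):
    c,q=np.cos(p[2]),np.sin(p[2]);D=np.atleast_2d(P)[:,:2]-p[:2];return np.c_[D@[c,q],D@[-q,c]]
E
python3 - <<'E'
from h import *
np.set_printoptions(precision=2,suppress=True)
s,o=pickle.load(open("w1.pkl","rb"))
C=lambda a:np.array(a)/2.1+[140,80]
top=wray(s,C([(78,392),(28,94),(749,43),(740,347)]),69)[:,:2]
m=np.array([(-191,-86),(-191,86),(191,86)])
f=lambda p:(toframe(top[:3],p)-m).ravel()
b=least_squares(f,[587,187,-.26],x_scale=[100,100,.3]);print("box",b.x,b.fun)
print("4th",toframe(top[3:],b.x))
print("mouth corners",toframe(wray(s,C([(187,80),(594,52),(598,185),(200,190)]),69),b.x))
P=wray(s,C([(379,14),(442,13),(386,412),(444,412)]),77);print("bracket",P,"boxf",toframe(P,b.x))
S=wray(s,C([(218,214),(260,212),(302,212),(344,210),(474,206),(516,206),(557,205)]),24);print("slots",toframe(S,b.x)); 
E=wray(s,C([(205,191),(205,232),(596,184),(596,224)]),24);print("strut edges",toframe(E,b.x))
S2=wray(s,C([(218,214),(557,205)]),24);print(S2)
E
```

```text
box [583.94 189.2   -0.25] [ 0.77  1.98  1.07 -1.64 -1.84 -0.35]
4th [[189.94 -83.47]]
mouth corners [[-98.87  79.18]
 [ 99.57  79.57]
 [ 99.31  13.68]
 [-97.78  24.49]]
bracket [[605.69 287.69  77.  ]
 [633.34 279.25  77.  ]
 [546.24  99.12  77.  ]
 [574.81  89.35  77.  ]] boxf [[ -3.56 100.8 ]
 [ 25.32  99.54]
 [-13.99 -96.64]
 [ 16.12 -98.96]]
slots [[-102.61    4.34]
 [ -78.02    3.62]
 [ -54.18    1.86]
 [ -30.64    1.29]
 [  41.59   -1.32]
 [  65.43   -2.8 ]
 [  89.31   -3.66]]
strut edges [[-108.73   18.08]
 [-111.68   -5.48]
 [ 112.88    7.15]
 [ 112.72  -16.12]]
[[485.67 219.04  24.  ]
 [669.5  163.34  24.  ]]
```

```bash
python3 - <<'E'
from h import *
from rig import manip
o=manip.get_obs();p,r=o["tool_pos"],R.from_rotvec(o["tool_rot"]);print(p)
p,r=plan(p,r,[590.6,188.3,66.5],psi_rot(-.303),10)
E
```

```text
[577.91883828 187.90755971 199.02203806]
[0.2,0.6,6.3,0,0,-0.1,0.4,1.1,12.6,0,0,-0.1,0.6,1.4,15.8,0,0,-0.1,0.5,1.4,15.8,0,0,-0.1,0.5,1.4,15.8,0,0,-0.2,0.5,1.4,15.7,0,0,-0.1,0.6,1.4,15.8,0,0,-0.1,0.5,1.5,15.8,0,0,-0.2,0.4,1.1,12.6,0,0,-0.1,0.2,0.6,6.3,0,0,0.0]
```

Call:
send_rows(motion=[0.3,0.6,6,0,0,0,0.4,1.1,12.5,0,0,0,0.5,1.4,16,0,0,0,0.5,1.4,16,0,0,0,0.5,1.4,16,0,0,-0.5,0.5,1.4,16,0,0,-0.5,0.5,1.4,16,0,0,0,0.5,1.5,16,0,0,0,0.4,1.1,12,0,0,0,0.2,0.6,6,0,0,0,0,0,0,0,0,0,0,0,0,0,0,0])

```text
t: 3.3
tool_pos: [587.4, 190.5, 68.1]
tool_rot: [-2.528, -1.864, -0.0]
force: [-0.2, 0.4, 0.2]
opening: 93.7
```

```bash
python3 - <<'E'
from rig import manip
import cv2
o=manip.get_obs();print(o["t"],o["tool_pos"],o["tool_rot"],o["force"])
s=manip.snapshot("wrist"); cv2.imwrite("pics/w2.png",s["pixels"][:,:,::-1])
E
```

```text
3.3 [587.40533338 190.51470246  68.09512529] [-2.52848071e+00 -1.86410001e+00 -2.14205903e-04] [-0.19343724  0.36122747  0.24299726]
```

View pics/w2.png

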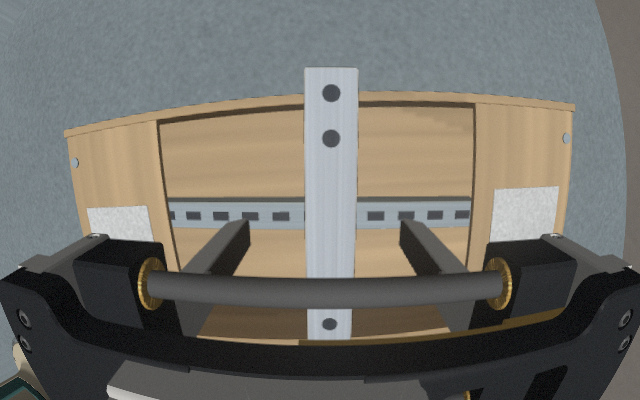

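Call:
send_rows(motion=[0,3,1,0,0,0,0,0,0,0,0,0,0,0,0,0,0,0])

```text
t: 3.6
tool_pos: [591.2, 189.1, 67.6]
tool_rot: [2.529, 1.863, 0.002]
force: [-1.5, 0.0, 0.1]
opening: 93.7
```

Call:
send_rows(motion=[0,0,0,0,0,0,0,0,0,0,0,0,0,0,0,0,0,0,0,0,0,0,0,0,0,0,0,0,0,0,0,0,0,0,0,0,0,0,0,0,0,0,0,0,0,0,0,0], gripper=255, force=30)

```text
t: 4.27
tool_pos: [590.5, 189.1, 66.9]
tool_rot: [-2.529, -1.863, -0.0]
force: [0.1, 0.2, 0.9]
opening: 44.5
```

Call:
send_rows(motion=[0,0,0,0,0,0,0,0,0,0,0,0,0,0,0,0,0,0,0,0,0,0,0,0,0,0,0,0,0,0,0,0,0,0,0,0])

```text
t: 4.77
tool_pos: [590.5, 189.1, 66.9]
tool_rot: [-2.529, -1.863, -0.0]
force: [-0.3, -0.0, -0.1]
opening: 29.5
```

Call:
send_rows(motion=[0,0,-8,0,0,0,0,0,-16,0,0,0,0,0,-20,0,0,0,0,0,-20,0,0,0,0,0,-16,0,0,0,0,0,-8,0,0,0])

```text
t: 5.27
tool_pos: [591.7, 189.4, 157.7]
tool_rot: [2.528, 1.862, 0.006]
force: [0.5, -0.0, -0.7]
opening: 29.6
```

```bash
python3 - <<'E'
from rig import manip
import cv2,pickle
s=manip.snapshot("wrist"); cv2.imwrite("pics/w3.png",s["pixels"][:,:,::-1])
o=manip.get_obs();print(o["t"],o["tool_pos"],o["tool_rot"],o["opening"],o["force"]);pickle.dump((s,o),open("w3.pkl","wb"))
from h import *
p,r=o["tool_pos"],R.from_rotvec(o["tool_rot"])
p,r=plan(p,r,[549.6,-241.9,110],psi_rot(-1.74),20)
E
```

```text
5.3167 [592.17697465 189.4668168  158.36255219] [2.52754432 1.86194999 0.00784786] 29.494579272139827 [ 0.48323175 -0.3738871  -0.66682824]
[-9.2,1.9,1,0,0,1.8,-18.4,4.4,2.1,0,0,3.6,-22.5,6.8,2.6,0,0,4.5,-21.9,8.7,2.6,0,-0.1,4.4,-21.2,10.2,2.6,0,0,4.5,-20.4,12,2.6,0,0,4.5,-19.3,13.4,2.7,0,0,4.5,-18.2,15,2.6,0,0,4.5,-17,16.3,2.6,0,-0.1,4.4,-15.6,17.6,2.7,0.1,0,4.5,-14.3,18.7,2.6,0,0,4.5,-12.7,19.9,2.6,0,0,4.5,-11.2,20.7,2.6,0,0,4.5,-9.4,21.6,2.7,0,0,4.4,-7.8,22.2,2.6,0,-0.1,4.5,-6,22.8,2.6,0,0,4.5,-4.2,23.2,2.7,0,0,4.5,-2.4,23.4,2.6,0,0,4.5,-0.4,18.9,2.1,0,0,3.6,0.3,9.4,1.1,0,0,1.7]
```

View pics/w3.png

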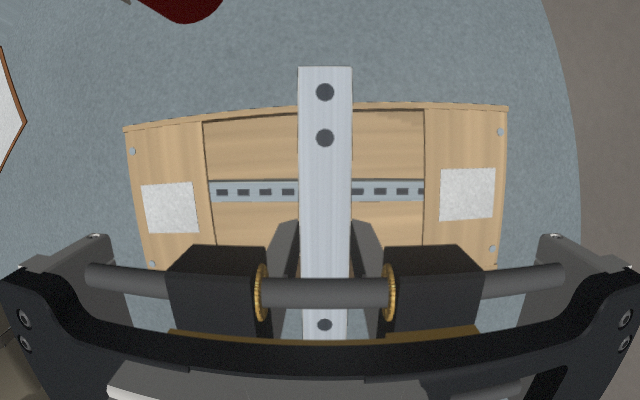

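Bracket is held, centred in the jaws. I'll carry it to the tray.

Call:
send_rows(motion=[-9,2,1,0,0,1.8,-18.4,4.4,2,0,0,3.6,-22.5,6.8,2.6,0,0,4.5,-22,8.7,2.6,0,0,4.5,-21.2,10.2,2.6,0,0,4.5,-20.4,12,2.6,0,0,4.5,-19.3,13.4,2.6,0,0,4.5,-18.2,15,2.6,0,0,4.5,-17,16.3,2.6,0,0,4.5,-15.6,17.6,2.6,0,0,4.5,-14.3,18.7,2.6,0,0,4.5,-12.7,20,2.6,0,0,4.5,-11.2,20.7,2.6,0,0,4.5,-9.4,21.6,2.6,0,0,4.5,-7.8,22.2,2.6,0,0,4.5,-6,22.8,2.6,0,0,4.5,-4.2,23.2,2.6,0,0,4.5,-2.4,23.4,2.6,0,0,4.5,-0.4,19,2,0,0,3.6,0.3,9.4,1,0,0,1.7])

```text
t: 6.98
tool_pos: [544.8, -244.6, 105.3]
tool_rot: [-3.129, 0.281, 0.005]
force: [-0.6, 0.5, -2.4]
opening: 29.6
```

Call:
send_rows(motion=[0,0,0,0,0,0,0,0,0,0,0,0,0,0,0,0,0,0])

```text
t: 7.23
tool_pos: [546.2, -241.1, 106.8]
tool_rot: [-3.129, 0.271, 0.002]
force: [-0.1, -0.5, -1.3]
opening: 29.5
```

```bash
python3 - <<'E'
from rig import manip
import cv2,pickle
s=manip.snapshot("wrist"); cv2.imwrite("pics/w4.png",s["pixels"][:,:,::-1])
o=manip.get_obs();print(o["t"],o["tool_pos"],o["tool_rot"],o["opening"],o["force"]);pickle.dump((s,o),open("w4.pkl","wb"))
E
```

```text
7.2833 [ 546.50318411 -240.9414244   107.07045414] [-3.12895222e+00  2.70131293e-01  8.66125412e-04] 29.57616243500377 [ 0.22695944  0.17993518 -1.28439097]
```

View pics/w4.png

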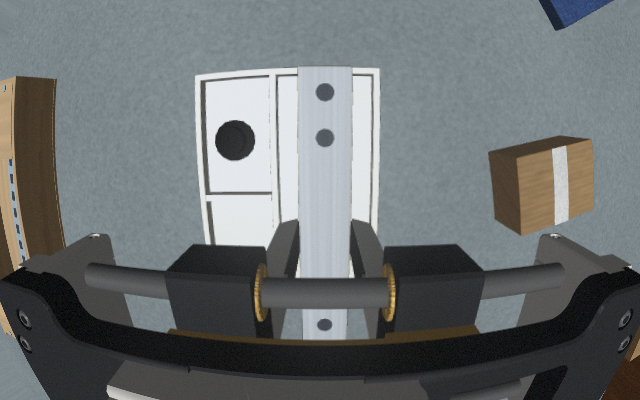

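```bash
python3 - <<'E'
import cv2
im=cv2.imread("pics/w4.png")[55:255,185:395]
cv2.imwrite("pics/w4c.png",cv2.resize(im,None,fx=3,fy=3,interpolation=cv2.INTER_CUBIC)[:600])
E
```

```text
(no output)
```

View pics/w4c.png

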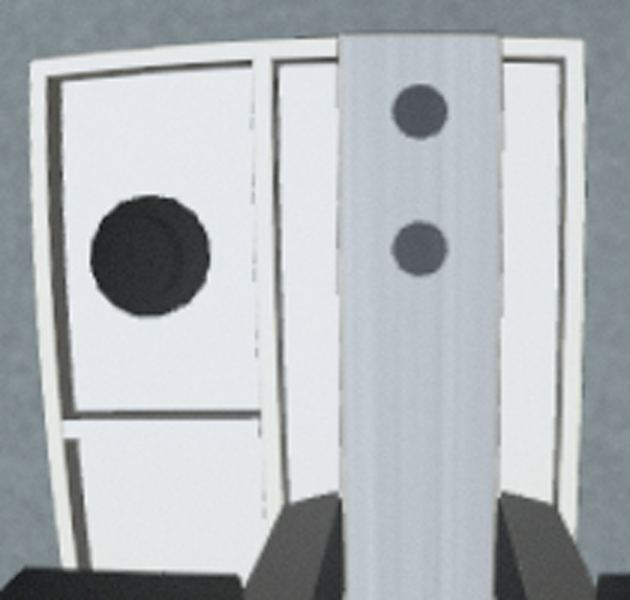

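```bash
python3 - <<'E'
from h import *
np.set_printoptions(precision=2,suppress=True)
s,o=pickle.load(open("w4.pkl","rb"))
C=lambda a:np.array(a)/3+[185,55]
tp,tr=o["tool_pos"],R.from_rotvec(o["tool_rot"])
T=lambda P:tr.inv().apply(P-tp)
P=wray(s,C([(32,62),(584,40),(578,500),(68,570)]),18);print("tray",P,T(P))
# fit: points on corners + edges
def f(p):
    a=toframe(P,p); return np.r_[a[0]-[115,83],a[1]-[115,-83],a[2,1]+83,a[3,1]-83]
b=least_squares(f,[555,-207,-.17],x_scale=[100,100,.3]);print("tray fit",b.x,b.fun)
B=wray(s,C([(338,35),(500,35),(343,590),(494,590)]),107+2.1+8);print("brk in tool",T(B),"\nin tray frame",toframe(B,b.x))
E
```

```text
tray [[ 678.73 -144.77   18.  ]
 [ 651.81 -307.23   18.  ]
 [ 516.06 -284.81   18.  ]
 [ 519.09 -119.33   18.  ]] [[ 113.84 -117.33   89.11]
 [ 115.16   47.35   88.95]
 [ -22.42   48.52   89.04]
 [ -47.8  -115.03   89.21]]
tray fit [ 551.75 -207.58   -0.16] [ 0.24 -0.61 -0.24  0.71  1.04 -1.14]
brk in tool [[ 96.8  -14.78 -10.08]
 [ 96.81  14.44 -10.1 ]
 [ -9.05 -15.15 -10.01]
 [ -9.01  14.73 -10.04]] 
in tray frame [[ 97.14 -20.06]
 [ 96.83 -49.28]
 [ -8.7  -18.53]
 [ -8.99 -48.41]]
```

Call:
send_rows(motion=[4,0,6,0,0,0,0,0,12,0,0,0,0,0,15,0,0,0,0,0,15,0,0,0,0,0,15,0,0,0,0,0,15,0,0,0,0,0,10,0,0,0,0,0,6,0,0,0,0,0,3,0,0,0,0,0,2,0,0,0,0,0,0,0,0,0,0,0,0,0,0,0])

```text
t: 8.28
tool_pos: [551.2, -243.1, 8.8]
tool_rot: [3.129, -0.272, 0.002]
force: [0.0, 0.1, -1.9]
opening: 29.7
```

```bash
python3 - <<'E'
from rig import manip
import cv2,pickle
s=manip.snapshot("wrist"); cv2.imwrite("pics/w5.png",s["pixels"][:,:,::-1])
o=manip.get_obs();print(o["t"],o["tool_pos"],o["tool_rot"],o["opening"],o["force"])
E
```

```text
8.3333 [ 551.16684685 -243.20819459    8.95332658] [ 3.12924681e+00 -2.72272668e-01  2.12486526e-03] 29.574682694015156 [ 0.05572812  0.32484717 -1.54804231]
```

View pics/w5.png

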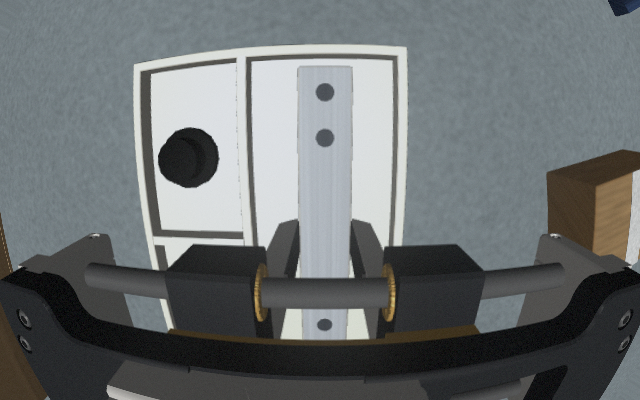

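The bracket sits inside the long compartment with clearance at the +x end (rows 57–67). Next I'll lower the last bit and open partway.

Call:
send_rows(motion=[0,0,1.5,0,0,0,0,0,1,0,0,0,0,0,0,0,0,0])

```text
t: 8.58
tool_pos: [550.6, -242.9, 5.8]
tool_rot: [-3.13, 0.272, -0.0]
force: [0.6, 0.8, -0.6]
opening: 29.4
```

Call:
send_rows(motion=[0,0,0,0,0,0,0,0,0,0,0,0,0,0,0,0,0,0,0,0,0,0,0,0], gripper=145)

```text
t: 8.92
tool_pos: [550.8, -243.0, 6.0]
tool_rot: [3.13, -0.272, 0.001]
force: [0.3, -0.1, 0.3]
opening: 40.1
```

Call:
send_rows(motion=[0,0,-5,0,0,0,0,0,-10,0,0,0,0,0,-20,0,0,0,0,0,-25,0,0,0,0,0,-25,0,0,0,0,0,-25,0,0,0,0,0,-15,0,0,0,0,0,-8,0,0,0])

```text
t: 9.58
tool_pos: [552.1, -243.7, 142.6]
tool_rot: [3.127, -0.272, 0.008]
force: [-0.1, 0.4, -0.4]
opening: 40.1
```

```bash
python3 - <<'E'
from rig import manip
import cv2,pickle
from h import *
s=manip.snapshot("wrist"); cv2.imwrite("pics/w6.png",s["pixels"][:,:,::-1])
o=manip.get_obs();print(o["t"],o["tool_pos"],o["tool_rot"],o["opening"],o["force"])
p,r=o["tool_pos"],R.from_rotvec(o["tool_rot"])
p,r=plan(p,r,[570,-20,175],psi_rot(-.23),15)
p,r=plan(p,r,[577.0,190.2,150],psi_rot(1.276),15)
E
```

```text
9.6333 [ 552.29474115 -243.8605816   142.84268539] [ 3.12705674 -0.27200139  0.00933692] 40.29545412742556 [ 0.53486004 -1.01232725  1.41965128]
[-0.6,-6.7,-1,0,0,-2.6,-0.7,-13.4,-1.9,0,0,-5.2,0.7,-16.7,-2.5,0.1,0,-6.4,2.6,-16.5,-2.4,0,0,-6.5,4.4,-16.2,-2.4,0,-0.1,-6.5,6.3,-15.6,-2.4,0,0,-6.5,7.9,-14.7,-2.5,0.1,0,-6.4,9.5,-13.8,-2.4,0,0,-6.5,11.1,-12.6,-2.4,0,0,-6.5,12.4,-11.3,-2.4,0.1,0,-6.5,13.6,-9.8,-2.4,0,0,-6.4,14.6,-8.2,-2.3,0,-0.1,-6.5,15.4,-6.5,-2.4,0,0,-6.5,12.9,-3.8,-2,0.1,0,-5.2,6.5,-1.3,-0.9,0,0,-2.6]
[6.2,-1.2,0.7,0,0,-2.6,12.4,-1.9,1.5,0,0,-5.1,15.6,-1,1.9,0,0,-6.5,15.7,0.8,1.9,0,0,-6.4,15.5,2.6,1.8,0,0,-6.4,15.1,4.3,1.9,0,0,-6.5,14.6,5.9,1.8,0,0,-6.4,13.7,7.5,1.9,0,0,-6.4,12.9,9.1,1.9,0,0,-6.5,11.7,10.4,1.8,0,0,-6.4,10.5,11.6,1.9,0,0,-6.5,9.2,12.8,1.8,0,0,-6.4,7.6,13.7,1.9,0,0,-6.4,4.9,11.6,1.5,0,0,-5.2,1.8,6,0.7,0,0,-2.6]
```

View pics/w6.png

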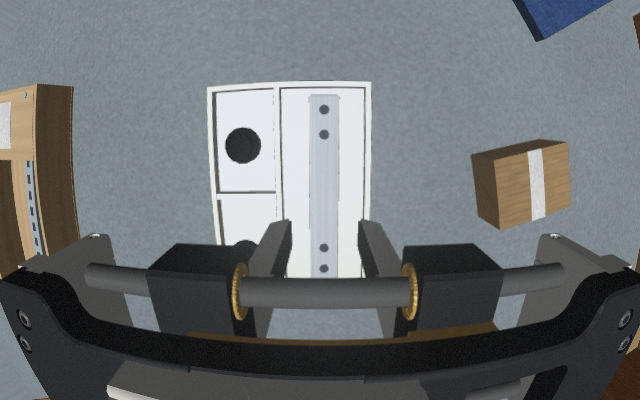

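Bracket lies flat in the long compartment (columns 309–340), released and clear of the walls. Next is the strut.

Call:
send_rows(motion=[-0.6,-6.7,-1,0,0,-2.6,-0.7,-13.4,-2,0,0,-5.2,0.7,-16.7,-2.5,0.1,0,-6.5,2.6,-16.5,-2.4,0,0,-6.5,4.4,-16.2,-2.4,0,-0.1,-6.5,6.3,-15.6,-2.4,0,0,-6.5,8,-14.7,-2.5,0.1,0,-6.5,9.5,-13.8,-2.4,0,0,-6.5,11,-12.6,-2.4,0,0,-6.5,12.4,-11.3,-2.4,0.1,0,-6.5,13.6,-10,-2.4,0,0,-6.5,14.6,-8.2,-2.3,0,-0.1,-6.5,15.4,-6.5,-2.4,0,0,-6.5,13,-3.8,-2,0.1,0,-5.2,6.5,-1.3,-1,0,0,-2.6], gripper=92)

```text
t: 10.88
tool_pos: [567.2, -17.2, 171.1]
tool_rot: [-2.445, -1.96, 0.005]
force: [-0.1, -0.4, 0.9]
opening: 60.2
```

Call:
send_rows(motion=[6.2,-1.2,0.7,0,0,-2.6,12.4,-2,1.5,0,0,-5,15.6,-1,2,0,0,-6.5,15.7,0.8,2,0,0,-6.5,15.5,2.6,2,0,0,-6.5,15,4.3,2,0,0,-6.5,14.6,6,2,0,0,-6.5,13.7,7.5,2,0,0,-6.5,13,9,2,0,0,-6.5,11.7,10.4,2,0,0,-6.5,10.5,11.6,2,0,0,-6.5,9.2,12.8,2,0,0,-6.5,7.6,13.7,2,0,0,-6.5,5,11.6,1.5,0,0,-5.2,1.8,6,0.7,0,0,-2.6,0,0,0,0,0,0,0,0,0,0,0,0])

```text
t: 12.3
tool_pos: [572.0, 191.5, 145.1]
tool_rot: [-0.435, -3.103, -0.002]
force: [0.5, 0.2, -0.2]
opening: 60.1
```

```bash
python3 - <<'E'
from rig import manip
import cv2,pickle
from h import *
s=manip.snapshot("wrist"); cv2.imwrite("pics/w7.png",s["pixels"][:,:,::-1])
o=manip.get_obs();print(o["t"],o["tool_pos"],o["tool_rot"],o["joints"],o["opening"]);pickle.dump((s,o),open("w7.pkl","wb"))
E
```

```text
12.35 [572.18365757 191.08080532 145.37465406] [-4.36225352e-01 -3.10332584e+00 -2.30129196e-03] [ 0.20440085  0.35926295  1.53364173  0.00420622  1.25549715 -1.08840935] 60.21305981477694
```

View pics/w7.png

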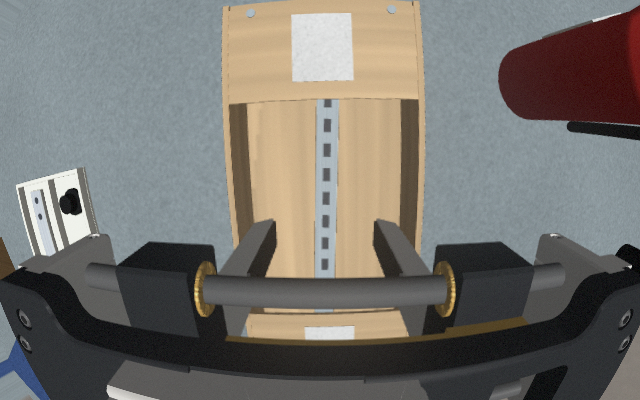

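```bash
python3 - <<'E'
from rig import manip
from h import *
np.set_printoptions(precision=2,suppress=True)
s,o=pickle.load(open("w7.pkl","rb"))
tp,tr=o["tool_pos"],R.from_rotvec(o["tool_rot"])
T=lambda P:tr.inv().apply(P-tp)
P=wray(s,[(326.5,126),(326.5,150),(326.5,174),(326,198),(325,265)],24);print(P,T(P)); print(toframe(P,[584.5,188.6,-.253]))
o=manip.get_obs();p,r=o["tool_pos"],R.from_rotvec(o["tool_rot"]);print(p)
p,r=plan(p,r,[578.3,190.5,30],psi_rot(1.276),10)
E
```

```text
[[509.24 212.07  24.  ]
 [531.72 205.67  24.  ]
 [554.47 199.21  24.  ]
 [577.61 192.12  24.  ]
 [648.   171.03  24.  ]] [[ 65.33   2.78 121.89]
 [ 41.96   2.83 121.71]
 [ 18.31   2.88 121.52]
 [ -5.89   2.45 121.33]
 [-79.36   1.59 120.75]]
[[-78.74   3.89]
 [-55.37   3.32]
 [-31.73   2.75]
 [ -7.55   1.68]
 [ 65.88  -1.11]]
[572.18 191.08 145.37]
[-0.3,0.1,5.5,0,0,0,-0.7,0.1,11,0,-0.1,0.1,-0.8,0.1,13.7,0,0,0.1,-0.8,0.1,13.7,0,-0.1,0.1,-0.8,0.2,13.8,0,0,0.1,-0.8,0.1,13.7,0,-0.1,0.1,-0.7,0.1,13.7,0,0,0.2,-0.8,0.2,13.8,0,-0.1,0.1,-0.5,0.1,11,0,0,0,-0.3,0,5.4,0,-0.1,0.1]
```

Call:
send_rows(motion=[-1,0.3,6,0,0,0,-1,0.3,11,0,0,0,-1,0.3,14,0,0,0,-1,0.3,14,0,0,0,-1,0.3,14,0,0,0,-1,0.5,14,0,0,0,0,0,14,0,0,0,0,0,14,0,0,0,0,0,14,0,0,0,0,0,12,0,0,0,0,0,6,0,0,0,0,0,2,0,0,0,0,0,0,0,0,0,0,0,0,0,0,0])

```text
t: 13.52
tool_pos: [578.5, 192.0, 11.2]
tool_rot: [-0.436, -3.105, -0.004]
force: [-0.2, -0.2, -0.1]
opening: 60.3
```

```bash
python3 - <<'E'
from rig import manip
import cv2,pickle
from h import *
s=manip.snapshot("wrist"); cv2.imwrite("pics/w8.png",s["pixels"][:,:,::-1])
o=manip.get_obs();print(o["t"],o["tool_pos"],o["tool_rot"],o["force"])
E
```

```text
13.5667 [578.69838452 192.13259261  11.51483886] [-0.43544634 -3.10582293 -0.00430072] [ 0.4278999  -0.48978674  0.29438741]
```

View pics/w8.png

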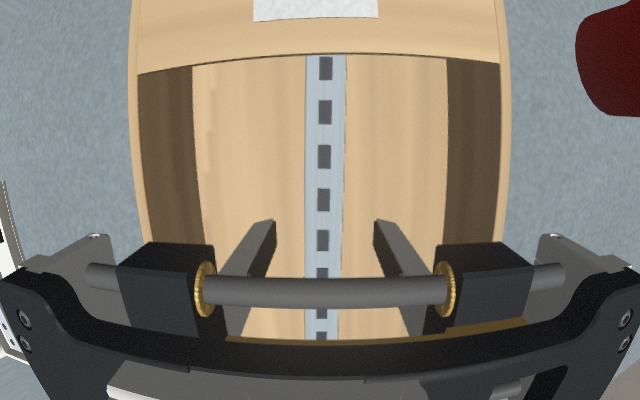

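Strut is centred between the fingers (column 325). I'll lower 4 mm and close.

Call:
send_rows(motion=[0,0,2,0,0,0,0,0,2,0,0,0,0,0,0,0,0,0])

```text
t: 13.82
tool_pos: [578.0, 192.2, 7.0]
tool_rot: [-0.435, -3.105, -0.004]
force: [-0.7, 0.2, 0.4]
opening: 59.9
```

Call:
send_rows(motion=[0,0,0,0,0,0,0,0,0,0,0,0,0,0,0,0,0,0,0,0,0,0,0,0,0,0,0,0,0,0,0,0,0,0,0,0,0,0,0,0,0,0,0,0,0,0,0,0,0,0,0,0,0,0,0,0,0,0,0,0], gripper=255, force=45)

```text
t: 14.65
tool_pos: [578.0, 192.0, 6.9]
tool_rot: [-0.435, -3.105, -0.003]
force: [0.1, -0.5, 0.4]
opening: 21.2
```

Call:
send_rows(motion=[0,0,-3,0,0,0,0,0,-5,0,0,0,0,0,-4,0,0,0,4,0,0,0,0,0,7,0,0,0,0,0,7,0,0,0,0,0,6,0,0,0,0,0,0,0,0,0,0,0,0,0,0,0,0,0])

```text
t: 15.4
tool_pos: [554.3, 198.9, 19.1]
tool_rot: [-0.434, -3.105, -0.003]
force: [1.1, -0.1, -2.4]
opening: 21.7
```

Call:
send_rows(motion=[3,0,0,0,0,0,3,0,0,0,0,0,3,0,0,0,0,0,0,0,0,0,0,0,0,0,0,0,0,0])

```text
t: 15.82
tool_pos: [546.3, 201.2, 19.1]
tool_rot: [-0.435, -3.105, -0.003]
force: [0.2, -0.6, -2.3]
opening: 21.5
```

```bash
python3 - <<'E'
from rig import manip
import cv2,pickle
from h import *
for n in("scene","wrist"):
    s=manip.snapshot(n); im=s["pixels"][:,:,::-1]
    cv2.imwrite(f"pics/9{n}.png",im if n=="wrist" else cv2.resize(im[100:240,280:440],None,fx=4,fy=4,interpolation=cv2.INTER_CUBIC))
o=manip.get_obs();print(o["t"],o["tool_pos"],o["tool_rot"],o["force"],o["joints"])
E
```

```text
15.9167 [546.61510672 201.18114464  19.19409092] [-0.43480483 -3.10499325 -0.00364936] [-0.64798096 -0.02897136 -1.28797482] [ 0.23022837  0.44876937  1.7446168   0.00545295  0.95324948 -1.06547792]
```

View pics/9scene.png

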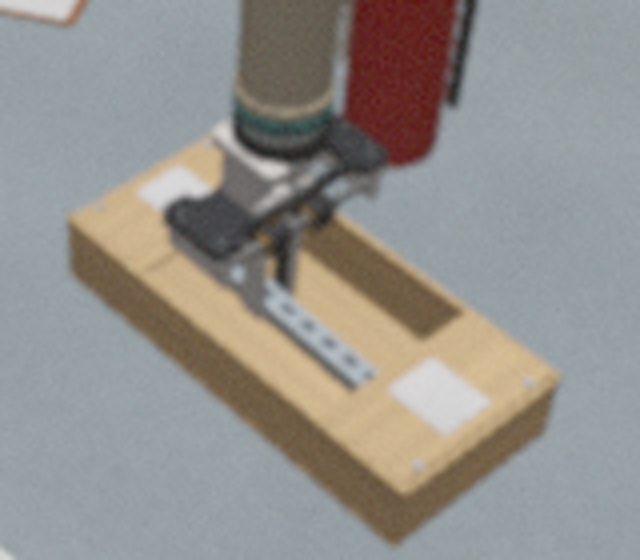

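View pics/9wrist.png

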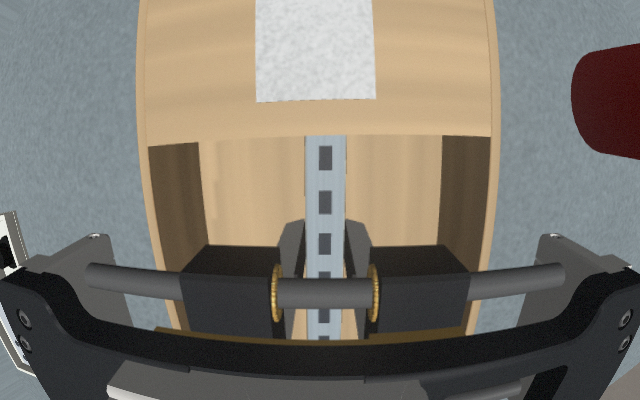

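```bash
python3 - <<'E'
from h import *
P=ray(SC,[(280+376/4,100+372/4),(280+355/4,100+389/4)],36.);print(toframe(P,[584.5,188.6,-.253]))
P=ray(SC,[(280+480/4,100+318/4),(280+400/4,100+372/4)],69.);print(toframe(P,[584.5,188.6,-.253]))
s=np.array([(290,302),(311,324),(330,343),(350,362)])/4+[280,100]
print(toframe(ray(SC,s,36.),[584.5,188.6,-.253]))
E
```

```text
[[ 82.35733208   6.40748212]
 [ 84.02324459 -18.51337176]]
[[114.40689836  83.99182499]
 [112.61005841  -3.47876478]]
[[-16.44378577   8.28411493]
 [ 12.2146159    4.03685849]
 [ 36.89320994   0.96276836]
 [ 61.60993828  -1.45932277]]
```

```bash
cat > tilt.py <<'E'
from h import *
def rowsfrom(path,p,r,e,up=np.array([0,0,1.]),dec=1):
    "path: list of (xl-top-left offset x, zb, a); p,r start; x measured rel to start along e"
    pass
E
python3 - <<'E'
from h import *
from rig import manip
o=manip.get_obs();p0,r0=o["tool_pos"],R.from_rotvec(o["tool_rot"])
e=-r0.apply([1,0,0]);e[2]=0;e/=np.linalg.norm(e);up=np.array([0,0,1.])
def tcp(xtl,zb,a):  # xtl: x of top-left corner (box x approx), returns (x,z)
    c,s=np.cos(a),np.sin(a); xb=xtl+20*s
    return np.array([xb+134.4*c-3*s, zb+134.4*s+3*c])
x0=-174.2; w0=tcp(x0,16.2,0)
path=[(-177,16.2,0),(-179.5,16.2,0)]+[(-179.5,16.2-9*k/9,np.radians(2*k)) for k in range(1,10)]
p,r=p0,r0;out=[]
for (x,z,a) in path:
    w=tcp(x,z,a)-w0; pt=p0+e*w[0]+up*w[1]; rt=r0*R.from_rotvec([0,-a,0])
    d=np.round(r.inv().apply(pt-p),1)+0.; q=np.round(np.degrees((r.inv()*rt).as_rotvec()),1)+0.
    out.append(list(map(float,np.r_[d,q]))); p=p+r.apply(d); r=r*R.from_rotvec(np.radians(q))
for l in out: print(l)
print(p,r.as_rotvec())
E
```

```text
[2.8, 0.0, 0.0, 0.0, 0.0, 0.0]
[2.5, 0.0, 0.0, 0.0, 0.0, 0.0]
[-0.5, 0.0, -3.7, 0.0, -2.0, 0.0]
[-0.4, 0.0, -3.6, 0.0, -2.0, 0.0]
[-0.5, 0.0, -3.7, 0.0, -2.0, 0.0]
[-0.3, 0.0, -3.6, 0.0, -2.0, 0.0]
[-0.4, 0.0, -3.6, 0.0, -2.0, 0.0]
[-0.2, 0.0, -3.6, 0.0, -2.0, 0.0]
[-0.3, 0.0, -3.6, 0.0, -2.0, 0.0]
[-0.2, 0.0, -3.5, 0.0, -2.0, 0.0]
[-0.2, 0.0, -3.6, 0.0, -2.0, 0.0]
[540.26466461 202.94701425  51.63175119] [ 0.39364249  2.80873079 -0.05896458]
```

Call:
send_rows(motion=[2.8,0,0,0,0,0,2.5,0,0,0,0,0,-0.5,0,-3.7,0,-2,0,-0.4,0,-3.6,0,-2,0,-0.5,0,-3.7,0,-2,0,0,0,0,0,0,0])

```text
t: 16.42
tool_pos: [540.5, 202.6, 30.6]
tool_rot: [0.421, 3.016, -0.019]
force: [-0.3, 0.9, -2.2]
opening: 21.1
```

Call:
send_rows(motion=[-0.3,0,-3.6,0,-2,0,-0.4,0,-3.6,0,-2,0,0,0,0,0,0,0])

```text
t: 16.67
tool_pos: [540.6, 202.5, 37.5]
tool_rot: [0.412, 2.948, -0.033]
force: [-0.7, -0.5, -2.2]
opening: 21.5
```

```bash
python3 - <<'E'
from rig import manip
import cv2
for n in("scene","side"):
    s=manip.snapshot(n); im=s["pixels"][:,:,::-1]
    cv2.imwrite(f"pics/10{n}.png",cv2.resize(im[100:240,280:440] if n=="scene" else im[80:220,210:370],None,fx=4,fy=4,interpolation=cv2.INTER_CUBIC))
o=manip.get_obs();print(o["t"],o["tool_pos"],o["tool_rot"],o["force"],o["torque"],o["joints"])
E
```

```text
16.7667 [541.98585262 202.47872246  37.41873822] [ 0.41225606  2.94764366 -0.03252997] [-0.02524983  0.61155476 -2.12321375] [ 0.08794398  0.16623449 -0.00398398] [ 0.29770081  0.36411964  1.85645387 -0.12657731  0.78428805 -0.9116349 ]
```

View pics/10scene.png

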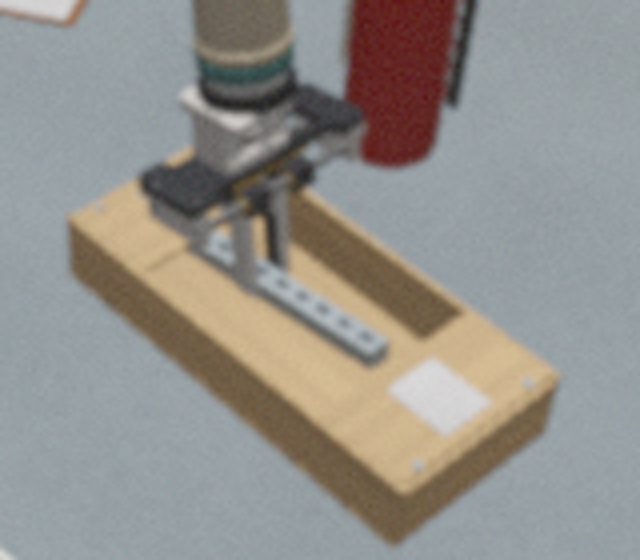

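View pics/10side.png

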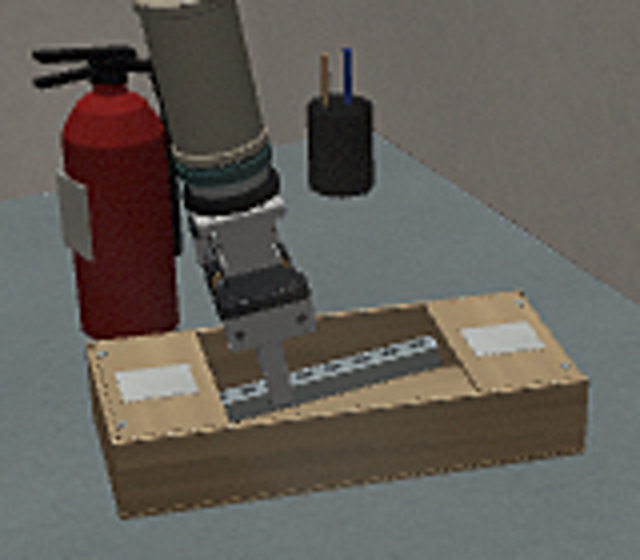

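The strut's +x end is inside the mouth, rising past the deck edge, with no contact force. I'll keep tilting and then pull along its axis.

Call:
send_rows(motion=[-0.3,0,-3.6,0,-2,0,-0.3,0,-3.6,0,-2,0,-0.2,0,-3.5,0,-2,0,-0.2,0,-3.6,0,-2,0,0,0,0,0,0,0])

```text
t: 17.18
tool_pos: [538.8, 202.8, 51.2]
tool_rot: [0.393, 2.811, -0.06]
force: [-0.5, 0.2, -2.3]
opening: 21.5
```

Call:
send_rows(motion=[-3,0,-0.5,0,0,0,-6,0,-0.5,0,0,0,-8,0,0,0,0,0,-8,0,0,0,0,0,-5,0,0,0,0,0,0,0,0,0,0,0])

```text
t: 17.68
tool_pos: [569.9, 194.8, 62.4]
tool_rot: [0.396, 2.807, -0.058]
force: [0.2, 0.2, -2.3]
opening: 21.6
```

```bash
python3 - <<'E'
from rig import manip
import cv2
for n in("scene","side"):
    s=manip.snapshot(n); im=s["pixels"][:,:,::-1]
    cv2.imwrite(f"pics/11{n}.png",cv2.resize(im[100:240,280:440] if n=="scene" else im[80:220,210:370],None,fx=4,fy=4,interpolation=cv2.INTER_CUBIC))
o=manip.get_obs();print(o["t"],o["tool_pos"],o["tool_rot"],o["force"],o["torque"],o["joints"])
E
```

```text
17.7833 [567.68724008 194.75385661  61.51203308] [ 0.39511994  2.80931075 -0.05930322] [ 0.09394531 -0.35022182 -2.02015654] [ 0.0867783   0.25881677 -0.00554995] [ 0.325986    0.32521454  1.88542464 -0.27059782  0.69354282 -0.77729928]
```

View pics/11side.png

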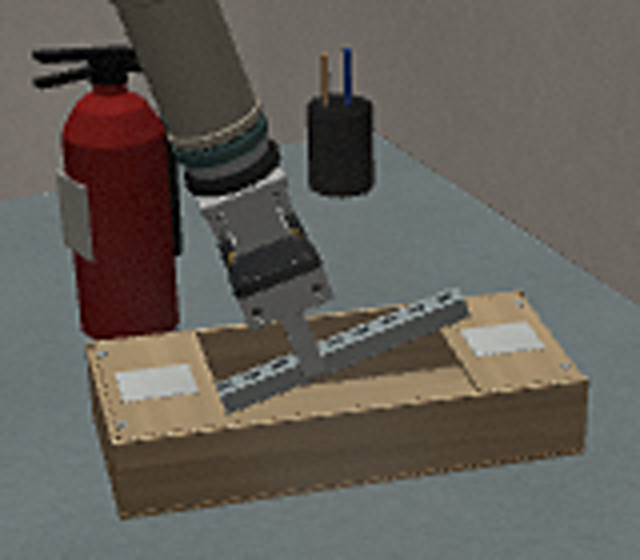

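Clear above the right deck. I'll pull the rest along the axis, then lift vertically.

Call:
send_rows(motion=[-5,0,0,0,0,0,-10,0,0,0,0,0,-14,0,0,0,0,0,-14,0,0,0,0,0,-14,0,0,0,0,0,-10,0,0,0,0,0,-5,0,0,0,0,0,0,0,0,0,0,0])

```text
t: 18.45
tool_pos: [634.8, 176.0, 83.9]
tool_rot: [0.395, 2.808, -0.058]
force: [0.1, 1.3, -2.6]
opening: 21.7
```

```bash
python3 - <<'E'
from rig import manip
import cv2
for n in("scene","side"):
    s=manip.snapshot(n); im=s["pixels"][:,:,::-1]
    cv2.imwrite(f"pics/12{n}.png",cv2.resize(im[100:240,280:440] if n=="scene" else im[80:220,210:370],None,fx=4,fy=4,interpolation=cv2.INTER_CUBIC))
o=manip.get_obs();print(o["t"],o["tool_pos"],o["tool_rot"],o["force"],o["torque"],o["joints"])
from h import *
r=R.from_rotvec(o["tool_rot"]);print(r.inv().apply([0,0,10]))
E
```

```text
18.55 [632.68023167 176.082605    82.93862289] [ 0.39437811  2.81035538 -0.05962354] [-0.06343735  1.04743371 -2.19205332] [ 0.06475753  0.2163555  -0.02665381] [ 0.25670316  0.36727964  1.74669725 -0.22061559  0.7742242  -0.89682743]
[-3.01198432e+00  8.21192496e-03 -9.53561131e+00]
```

View pics/12side.png

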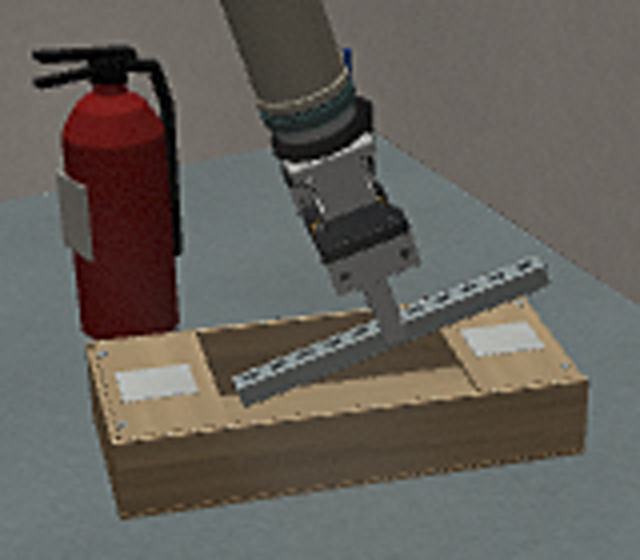

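View pics/12scene.png

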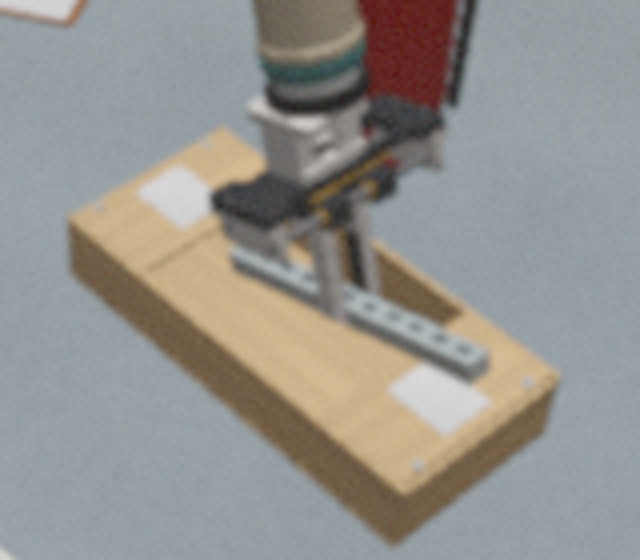

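Call:
send_rows(motion=[-3,0,-9.5,0,0,0,-6,0,-19,0,0,0,-8,0,-25,0,0,0,-9,0,-29,0,0,0,-9,0,-29,0,0,0,-9,0,-29,0,0,0,-8,0,-25,0,0,0,-6,0,-19,0,0,0,-3,0,-9.5,0,0,0,0,0,0,0,0,0,0,0,0,0,0,0,0,0,0,0,0,0,0,0,0,0,0,0])

```text
t: 19.63
tool_pos: [631.6, 175.9, 284.3]
tool_rot: [0.394, 2.813, -0.061]
force: [0.0, -0.3, -2.6]
opening: 21.6
```

```bash
python3 - <<'E'
from rig import manip
import cv2
for n in("scene","side"):
    s=manip.snapshot(n); cv2.imwrite(f"pics/13{n}.png",s["pixels"][:,:,::-1])
o=manip.get_obs();print(o["t"],o["tool_pos"],o["tool_rot"],o["force"],o["qvel"],o["opening"])
E
```

```text
19.7333 [632.04135906 175.98122845 284.84458321] [ 0.39380885  2.81202683 -0.06072745] [ 0.49978227 -0.53403553 -2.53423696] [-0.00029104 -0.00127722 -0.01033421  0.00026486 -0.00019369 -0.00059797] 21.427946165766844
```

View pics/13side.png

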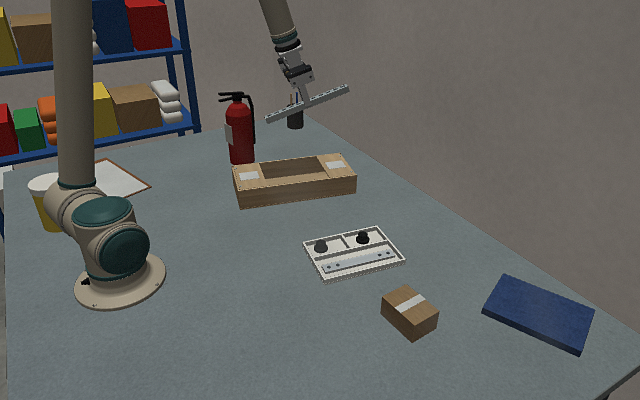

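View pics/13scene.png

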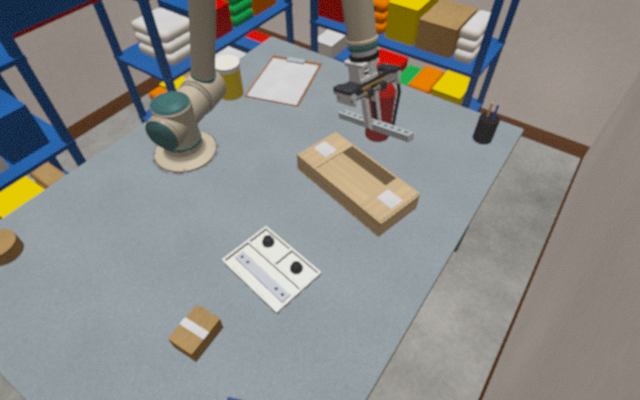

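The low end of the strut is at about 240 mm (169 mm needed), well away from the extinguisher. The bracket is flat in the long compartment. I'll let it settle and hand in.

Call:
send_rows(motion=[0,0,0,0,0,0,0,0,0,0,0,0,0,0,0,0,0,0,0,0,0,0,0,0,0,0,0,0,0,0,0,0,0,0,0,0])

```text
t: 20.23
tool_pos: [632.8, 176.1, 286.8]
tool_rot: [0.394, 2.809, -0.059]
force: [-0.5, -0.4, -1.8]
opening: 21.8
```

```bash
python3 - <<'E'
from rig import manip
o=manip.get_obs();print(o["t"],o["tool_pos"],o["opening"],abs(o["qvel"]).max())
print(manip.job_done())
E
```

```text
20.2333 [632.78625685 176.11976459 286.82046991] 21.839346234793688 0.0004739615894816929
the job is handed in; nothing more can be done
None
```

The strut is out of its box and held still in the gripper. The job was handed in at about 20 s, with no verdict reported.

- **Bracket:** I gripped it across its width, laid it flat in the tray's long compartment and let go. The last scene and side pictures show it lying clear of the compartment walls.
- **Strut:** I gripped it near mid-length, lifted it about 12 mm and slid it about 38 mm along the box toward the robot. Then I tilted it about 18°, drew the far end out first along its axis and lifted it straight up.
- **Last checks:**
  - The gripper reads 21.8 mm open, about the strut's 22 mm width.
  - The arm is practically still, and the wrist force is about 2 N, which fits the strut's weight alone.
  - I work out the strut's lowest point at about 240 mm above the counter, against the 169 mm needed. That comes from the tool position and the tilt; I did not measure the end directly.
- **Left alone:** the carton, the extinguisher and both rubber feet look unmoved in the last pictures.
- **Disagreements:** the scene and side camera fits and the wrist view differed by about 3–4 mm on the box and tray. I went with the wrist view for the close work. Wrist forces stayed at 3 N or less in every reading I took.

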